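# Fit the shelf sheet above a culture bottle

## Task

Take the steel sheet from its stand by its sloping lip and slide it into the culture rack, onto the lowest pair of rails on which it still passes over the bottle standing inside, until it is fully home against the back stops. Then gently stand the other bottle upright in the middle of the sheet. Leave the bottle inside the rack where it stands, and do not disturb the reagent bottle, the beaker or the tip box.

Things in the scene. Friction and masses are not known exactly. Their poses are not given: they have to be found in the camera images.
- sheet: flat bright steel sheet, 140 mm long (x) by 180 mm wide (y), 4 mm thick, about 0.25 kg, with a 4 mm thick rim along its two sides (y = +-88 mm) rising to 10 mm above the underside, and a sloping lip at its front edge (x = -70 mm). Origin at the centre of its underside, z up, +x the edge that enters the rack first. Starts lying level and loose on the stand, underside 70 mm above the bench.
- sheet_lip (a point): where to grip the lip: a plate 90 mm wide (y), 8 mm thick, 45 mm long, leaning outward 30 deg from vertical (from its root at x -70, z 2 mm along (-0.5, 0, 0.87)). Point mid width and thickness, 27 mm from the root, at (-83.5, 0, 25.4) mm in the sheet's frame and axes. Grip inner and outer face with the tool leaned the same 30 deg, fingers pointing down and toward the sheet.
- stand: fixed white plastic stand under the sheet: base 100 x 150 mm, two upright ribs 12 mm thick at y = -55 and +55 mm, running from x = -37 to +57 mm, tops 70 mm above the bench. Origin at bench level below the sheet's middle; x as the sheet's. The sheet's lip overhangs freely.
- rack: fixed open aluminium frame, four pairs of steel angle rails; open in front (-x), on top and below (no floor). x points into the rack, z up; origin 0 to 25 mm above the bench (varies). 188 mm between the angles' upright legs, 157 mm between the ledges' inner edges; ledges 4 mm thick, from x = -64 to +76 mm. Posts end 215 mm above the origin. Faces of the back stops at x = +72 mm.
- rail1 (a point): point of the rack's lowest rail pair, 40 mm above the rack's origin: midway between the two rails, level with their upper faces, where the sheet's origin lies when the sheet lies fully home on this pair. x points into the rack (sliding direction), z up.
- rail2 (a point): point of the rack's second rail pair, 90 mm above the rack's origin: midway between the two rails, level with their upper faces, where the sheet's origin lies when the sheet lies fully home on this pair. x points into the rack (sliding direction), z up.
- rail3 (a point): point of the rack's third rail pair, 140 mm above the rack's origin: midway between the two rails, level with their upper faces, where the sheet's origin lies when the sheet lies fully home on this pair. x points into the rack (sliding direction), z up.
- rail4 (a point): point of the rack's highest rail pair, 190 mm above the rack's origin: midway between the two rails, level with their upper faces, where the sheet's origin lies when the sheet lies fully home on this pair. x points into the rack (sliding direction), z up.
- tall_bottle: square clear empty bottle: body 56 x 56 mm in plan and 90 mm high, short neck, round blue screw cap 40 mm in diameter and 22 mm high on top; 125 mm high in all, about 0.22 kg. Origin at the centre of its underside, z up. Starts upright on the bench, either inside the rack or out in the open; the other bottle, alike but for its height, has the other place.
- short_bottle: square clear empty bottle: body 56 x 56 mm in plan and 40 mm high, short neck, round blue screw cap 40 mm in diameter and 22 mm high on top; 75 mm high in all, about 0.22 kg. Origin at the centre of its underside, z up. Starts upright on the bench, either inside the rack or out in the open; the other bottle, alike but for its height, has the other place.
- reagent: bystander: round amber bottle, 68 mm in diameter, 150 mm high, on the bench. Origin at the centre of its underside.
- beaker: bystander: white open beaker, 76 mm in diameter, 95 mm high, on the bench. Origin at the centre of its underside.
- tip_box: bystander: grey divided open box, 85 x 125 x 50 mm, on the bench. Origin at the centre of its underside.
Mind the look-alikes: they are no part of the job. What is shaped like the stand but yellow is not meant.

How it is judged:
By the outcome, as a careful person would: the job done as asked, in the order asked, and still so for the second after the job is handed in, with the robot touching nothing.
It also fails if it takes over 72 s, if anything falls off the work surface, if the arm or the gripper's body presses on something with over 40 N, if the wrist force passes 120 N, or if a joint passes its speed limit or range.

## Robot

A 6-joint arm with a two-finger parallel gripper is mounted at the origin on the work surface. World frame = base frame: x ahead of the robot, y to its left, z up, the work surface at z = 0. Lengths are in m, angles in rad, forces in N, time in s.
With the tool pointing down it reaches from about 0.3 to 0.75 m from the base axis. Payload 8.5 kg.
Tool frame: the origin (TCP) lies on the centre line of the jaws, within the pads' length; the fingertips stand 17 mm ahead of it and the grasp point (between the pads) lies 2 mm behind it; x points along the fingers, y is the direction in which the jaws open and shut, and the axes are right-handed (so a half turn about x gives the same grasp; the last joint's range is limited). The gripper opens to 88 mm and grips with 3 to 60 N. Pads are 18 mm wide; open, the fingers measure 123 mm over their backs; the gripper's body (75 mm by 187 mm) begins 45 mm behind the grasp point.
Start: joints at [-1.384, 0.381, 1.297, -0, 1.464, -0.215], TCP at [0.215, -0.506, 0.256] pointing down, gripper open.
Joint ranges: [-3.11, 3.11], [-0.89, 2.33], [0.22, 2.48], [-1.42, 4.56], [0.17, 2.85], [-2.88, 2.88]. Speed limits (rad/s): [2.39, 2.39, 3.14, 3.14, 3.14, 3.14].

## Interface

Orientations are given as a rotation vector (axis times angle).
In Python, from plant import robot gives the robot as it stands. The module is installed in compiled form; this text tells all that it offers. Calls block until the motion is done:
- robot.movep(position, orientation): joint-space move of the TCP to a pose.
- robot.move_straight(position, rot=None, v=0.15, f_stop=None): straight line of the TCP; rot=None keeps the orientation; v is the mean speed in m/s. With f_stop (N) it stops when the force on the tool has changed by that much, and returns True; else False.
- robot.set_joints(angles): joint-space move.
- robot.open() and robot.grab(strength=None): open the fingers fully, or close them until they stop; strength is the grip in N (None keeps the last).
- robot.wait(seconds).
- robot.solve_ik(position, orientation): joint angles nearest the present ones, or None.
- robot.snapshot(name): name is "scene" or "top" or "wrist"; returns the picture (480x640x3 uint8, red, green, blue); there is no depth.
- robot.get_calibration(name): a dict with "intrinsics" (3x3 intrinsics, pixels), "extrinsics" (4x4, takes a point from camera to world coordinates). Camera axes: x right, y up, looking along -z (the intrinsics and any distortion apply to the point x, -y, -z); pixel columns grow to the right and rows downward; lengths in m; the calibration is good to about 2 mm. A picture is of the moment at which its call begins: read the wrist's pose just before it. get_calibration takes no time and is no camera call; for the wrist camera it gives the pose at the moment of the call.
A pose or a line that the arm cannot do raises robot.MotionError and nothing moves.
- robot.close_job(): hands the job in, once; it reports no verdict.
Trained networks look in the newest picture that a camera, given by its name, has taken for a name from the list of things; names that differ only in an ending like _2 or _b are one class to them, and where a whole thing is asked for, a point or a joint stands for the part that bears it (a point fixed in the world has none). Each returns a list of dicts, best first, with "score" (0 to 1); they miss things now and then, are a little off and sometimes report something else, mostly with a low value. They report only what shows in the picture. A call takes as long as a camera call. They do not tell look-alikes from the thing itself.
- robot.boxes_of(camera, target): "position" ([row, column] in pixels, amid what is visible of it).
Readings, each from a call of its own:
- robot.get_time(): time.
- robot.get_joints(): joint angles.
- robot.get_dq(): joint speeds.
- robot.get_tau(): joint torques, N m.
- robot.get_tcp_pos(): TCP position.
- robot.get_ee_rot(): TCP orientation.
- robot.get_force(): force on the tool from outside, world axes, zero at the start.
- robot.get_ft_torque(): the same for the moment, N m.
- robot.get_grip_width(): finger opening in m.
Only numpy, scipy, OpenCV 4.12 (cv2) and the standard library are available. Lean on these libraries where they do the work, as an engineer would, in place of code of your own. Each camera call takes 0.05 s, during which the arm holds its last target.

## Working session

There is one attempt and no reset: what is moved stays moved. The work goes in short steps, each a Python script; the robot and the scene stay as the last script left them, time stands still between calls to the robot, and variables do not carry over. Pictures are saved under pics/ and viewed, and the job is handed in when it is done.

```bash
mkdir -p pics; ls; python3 - <<'E'
from plant import robot
import cv2, numpy as np
for n in ["scene","top","wrist"]:
    im=robot.snapshot(n); cv2.imwrite(f"pics/{n}0.png",im[:,:,::-1])
    c=robot.get_calibration(n); print(n,np.round(c["intrinsics"],1).tolist(),np.round(c["extrinsics"],3).tolist(),[k for k in c])
    for t in ["sheet","sheet_lip","stand","rack","rail1","rail2","rail4","tall_bottle","short_bottle","reagent","beaker","tip_box"]:
        try: print(t,[(np.round(d["position"]).tolist(),round(d["score"],2)) for d in robot.boxes_of(n,t)][:4])
        except Exception as e: print(t,repr(e))
print(robot.get_time())
E
```

```text
pics
scene [[440.6, 0.0, 311.4], [0.0, 440.6, 246.3], [0.0, 0.0, 1.0]] [[0.104, -0.865, 0.491, 1.046], [0.995, 0.093, -0.045, -0.11], [-0.007, 0.493, 0.87, 0.934], [0.0, 0.0, 0.0, 1.0]] ['intrinsics', 'extrinsics']
sheet [([214.0, 264.0], 0.57)]
sheet_lip [([215.0, 265.0], 0.75)]
stand [([375.0, 291.0], 0.81), ([196.0, 184.0], 0.78), ([254.0, 278.0], 0.71)]
rack [([180.0, 446.0], 0.72)]
rail1 [([178.0, 445.0], 0.74), ([216.0, 266.0], 0.67)]
rail2 [([178.0, 445.0], 0.74), ([216.0, 266.0], 0.67)]
rail4 [([178.0, 445.0], 0.74), ([216.0, 266.0], 0.67)]
tall_bottle [([288.0, 256.0], 0.88), ([176.0, 446.0], 0.34)]
short_bottle [([219.0, 431.0], 0.66), ([177.0, 446.0], 0.45)]
reagent [([302.0, 174.0], 0.85)]
beaker [([333.0, 371.0], 0.59)]
tip_box [([316.0, 443.0], 0.89)]
top [[453.2, 0.0, 314.3], [0.0, 453.2, 238.5], [0.0, 0.0, 1.0]] [[0.118, 0.968, -0.223, 0.408], [-0.993, 0.116, -0.023, -0.06], [0.004, 0.224, 0.975, 1.018], [0.0, 0.0, 0.0, 1.0]] ['intrinsics', 'extrinsics']
sheet [([323.0, 366.0], 0.86)]
sheet_lip [([323.0, 365.0], 0.71), ([282.0, 151.0], 0.49)]
stand [([388.0, 453.0], 0.98), ([169.0, 368.0], 0.79)]
rack []
rail1 [([282.0, 150.0], 0.78)]
rail2 [([282.0, 150.0], 0.78)]
rail4 [([282.0, 150.0], 0.78)]
tall_bottle [([243.0, 392.0], 0.71)]
short_bottle [([292.0, 182.0], 0.7)]
reagent [([242.0, 468.0], 0.9)]
beaker [([163.0, 291.0], 0.71), ([276.0, 150.0], 0.63)]
tip_box [([182.0, 215.0], 0.79)]
wrist [[387.9, 0.0, 321.6], [0.0, 387.9, 236.9], [0.0, 0.0, 1.0]] [[0.391, 0.879, 0.274, 0.287], [-0.921, 0.373, 0.116, -0.477], [-0.0, -0.298, 0.955, 0.384], [0.0, 0.0, 0.0, 1.0]] ['intrinsics', 'extrinsics']
sheet []
sheet_lip []
stand [([39.0, 235.0], 0.97)]
rack []
rail1 []
rail2 []
rail4 []
tall_bottle []
short_bottle []
reagent []
beaker []
tip_box []
1.95
```

View pics/scene0.png

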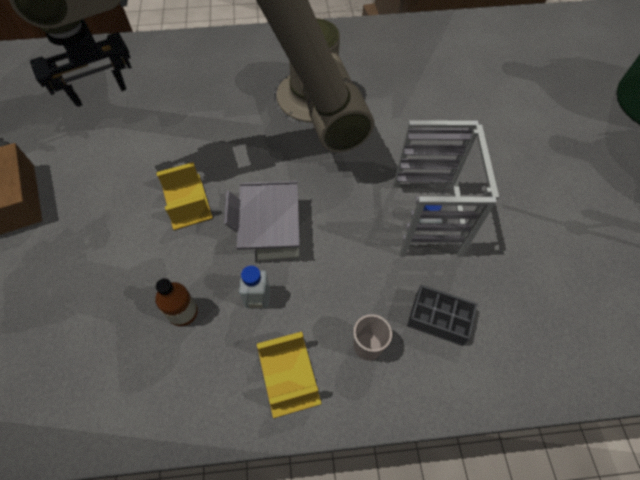

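View pics/top0.png

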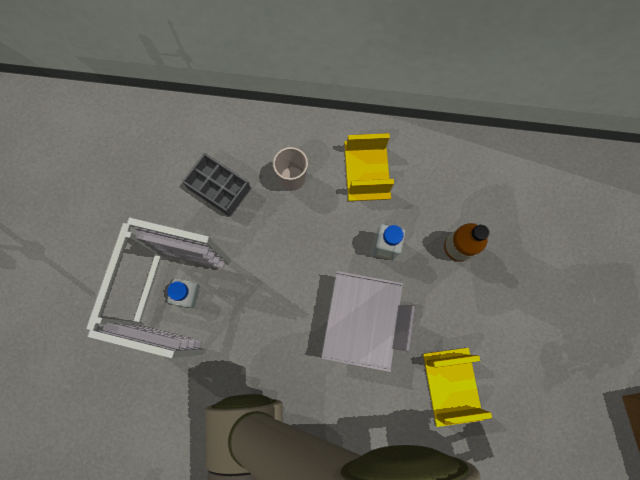

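View pics/wrist0.png

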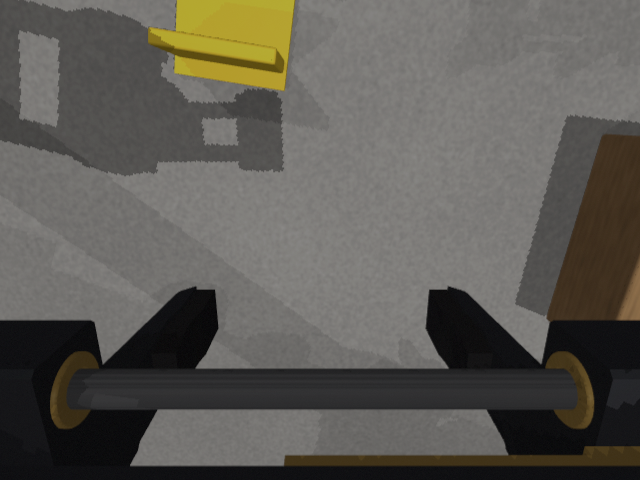

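```bash
python3 - <<'E'
import cv2
t=cv2.imread("pics/top0.png"); s=cv2.imread("pics/scene0.png")
def crop(im,r0,r1,c0,c1,k,n): cv2.imwrite(n,cv2.resize(im[r0:r1,c0:c1],None,fx=k,fy=k,interpolation=cv2.INTER_CUBIC))
crop(t,210,370,80,240,5/1.4 if 0 else 3.75,"pics/t_rack.png")
crop(s,110,270,385,515,3.75,"pics/s_rack.png")
crop(t,210,385,310,495,3.4,"pics/t_sheet.png")
crop(s,160,330,150,320,3.5,"pics/s_sheet.png")
E
```

```text
(no output)
```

View pics/t_rack.png

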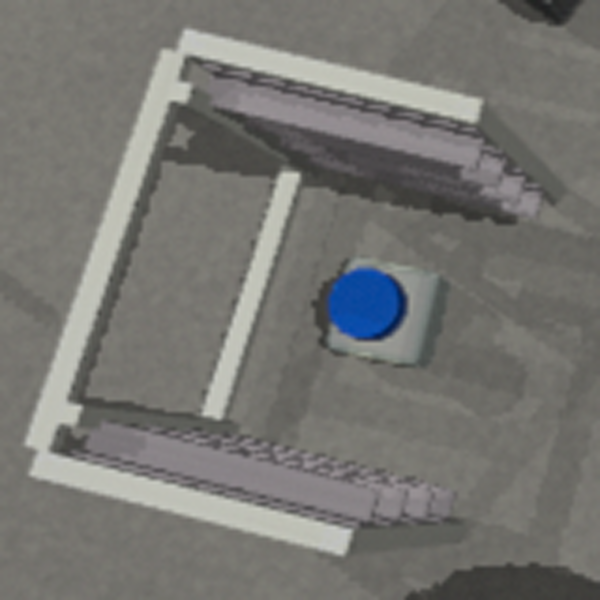

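View pics/s_rack.png

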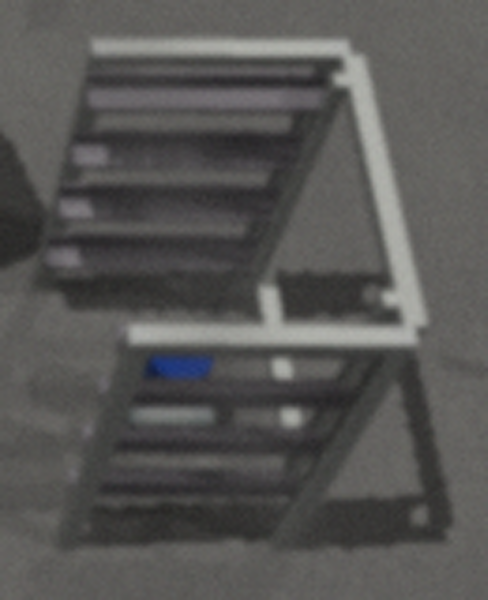

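View pics/t_sheet.png

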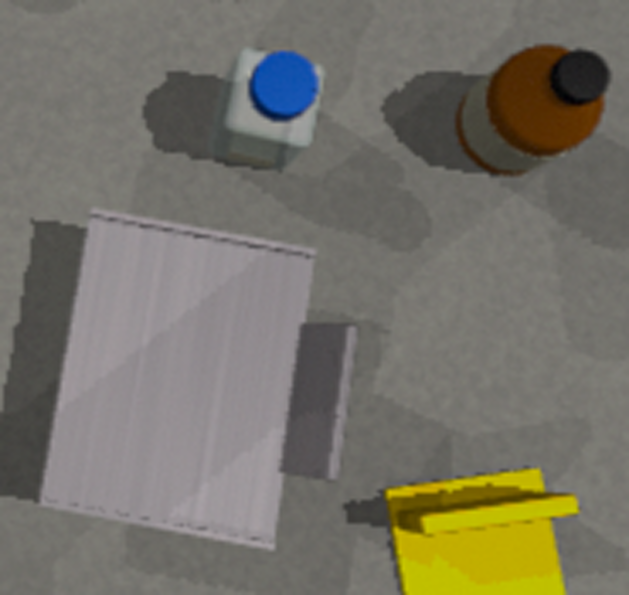

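View pics/s_sheet.png

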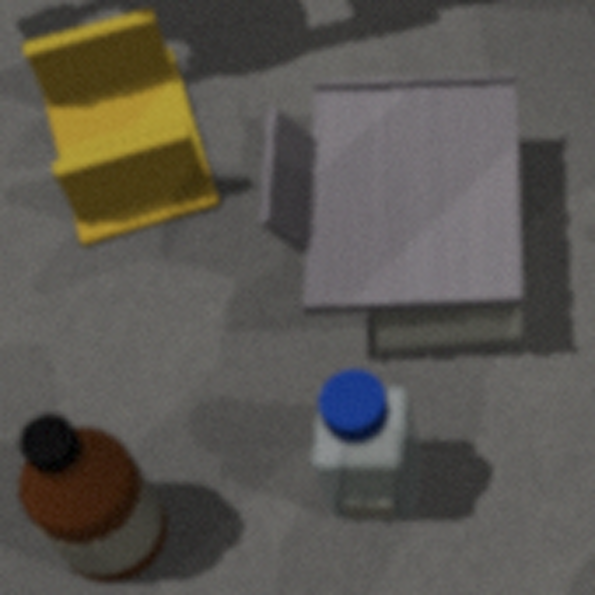

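```bash
cat > h.py <<'E'
import numpy as np, cv2
from scipy.optimize import least_squares
from scipy.spatial.transform import Rotation as R
CAL={"scene":None,"top":None}
def cal(robot):
    return {n:robot.get_calibration(n) for n in ("scene","top")}
def proj(c,P):
    P=np.atleast_2d(P); E=np.array(c["extrinsics"]); K=np.array(c["intrinsics"])
    q=(P-E[:3,3])@E[:3,:3]; q=q*[1,-1,-1]
    return np.c_[K[0,0]*q[:,0]/q[:,2]+K[0,2],K[1,1]*q[:,1]/q[:,2]+K[1,2]]
def ray(c,uv,z):
    E=np.array(c["extrinsics"]); K=np.array(c["intrinsics"])
    d=E[:3,:3]@np.array([(uv[0]-K[0,2])/K[0,0],-(uv[1]-K[1,2])/K[1,1],-1]); o=E[:3,3]
    return o+d*(z-o[2])/d[2]
def T(x,y,z,yaw,p):
    c,s=np.cos(yaw),np.sin(yaw); p=np.atleast_2d(p)
    return np.c_[x+c*p[:,0]-s*p[:,1],y+s*p[:,0]+c*p[:,1],z+p[:,2]]
E
python3 - <<'E'
from plant import robot
from h import *
C=cal(robot)
ft=lambda k,c0,r0,l:np.array([[c0+(a+.5)/k-.5,r0+(b+.5)/k-.5] for a,b in l])
tp=ft(3.4,310,210,[(93,211),(315,250),(43,502),(273,548)])
sp=ft(3.5,150,160,[(515,301),(303,309),(515,80),(315,82)])
for n,p in (("top",tp),("scene",sp)):
    print(n,[np.round(ray(C[n],u,.08),4).tolist() for u in p])
# which corners: top list: (+x side, sheet +y?)...
m=np.array([[70,-90,10],[-70,-90,10],[70,90,10],[-70,90,10]])/1000.
def f(p,w):
    r=[]
    if 't' in w:r.append(proj(C["top"],T(p[0],p[1],.07,p[2],m))-tp)
    if 's' in w:r.append(proj(C["scene"],T(p[0],p[1],.07,p[2],m))-sp)
    return np.concatenate(r).ravel()
for w in ("t","s","ts"):
    s=least_squares(f,[.35,-.1,np.pi/2],args=(w,)); print(w,np.round(s.x,4),np.round(s.fun,1))
# rack rough: ends of top bars
for z in (.215,.24):
  for uv in [(182,30),(483,105),(350,552),(30,462)]:
    print(z,np.round(ray(C["top"],ft(3.75,80,210,[uv])[0],z),3))
  for uv in [(92,46),(350,46),(416,335),(128,335)]:
    print('s',z,np.round(ray(C["scene"],ft(3.75,385,110,[uv])[0],z),3))
for n,uv,off in (("top",(285,85),(3.4,310,210)),("scene",(353,402),(3.5,150,160))):
    for z in (.075,.125): print("free cap",n,z,np.round(ray(C[n],ft(off[0],off[1],off[2],[uv])[0],z),4))
for n,uv,off in (("top",(366,302),(3.75,80,210)),("scene",(180,367),(3.75,385,110))):
    for z in (.075,.125): print("in cap",n,z,np.round(ray(C[n],ft(off[0],off[1],off[2],[uv])[0],z),4))
E
```

```text
top [[0.5572, -0.0932, 0.08], [0.5494, -0.2305, 0.08], [0.3816, -0.0825, 0.08], [0.3717, -0.2193, 0.08]]
scene [[0.5589, -0.098, 0.08], [0.5503, -0.2327, 0.08], [0.3832, -0.0826, 0.08], [0.3698, -0.2208, 0.08]]
t [ 0.4651 -0.1564  1.5075] [-0.4 -1.1  0.7 -0.4 -0.9  0.9  0.6  0.5]
s [ 0.4653 -0.1585  1.4935] [ 1.1  0.5 -1.2 -0.1  0.3 -0.7 -0.2  0.2]
ts [ 0.4652 -0.1573  1.5015] [ 0.4 -1.2  1.4 -0.2 -0.7  0.6  0.8  0.7  2.   0.2 -0.3 -0.   0.5 -1.
 -0.   0.3]
0.215 [0.59  0.303 0.215]
0.215 [0.57  0.15  0.215]
0.215 [0.356 0.175 0.215]
0.215 [0.378 0.329 0.215]
s 0.215 [0.347 0.177 0.215]
s 0.215 [0.363 0.329 0.215]
s 0.215 [0.572 0.303 0.215]
s 0.215 [0.555 0.151 0.215]
0.24 [0.584 0.292 0.24 ]
0.24 [0.565 0.144 0.24 ]
0.24 [0.357 0.168 0.24 ]
0.24 [0.379 0.317 0.24 ]
s 0.24 [0.371 0.167 0.24 ]
s 0.24 [0.387 0.314 0.24 ]
s 0.24 [0.588 0.289 0.24 ]
s 0.24 [0.572 0.142 0.24 ]
free cap top 0.075 [ 0.652  -0.2048  0.075 ]
free cap top 0.125 [ 0.6391 -0.1971  0.125 ]
free cap scene 0.075 [ 0.6169 -0.2039  0.075 ]
free cap scene 0.125 [ 0.6419 -0.1985  0.125 ]
in cap top 0.075 [0.48   0.2323 0.075 ]
in cap top 0.125 [0.4761 0.2168 0.125 ]
in cap scene 0.075 [0.4875 0.2291 0.075 ]
in cap scene 0.125 [0.52   0.2094 0.125 ]
```

```bash
python3 - <<'E'
from plant import robot
from h import *
C=cal(robot)
for z,l in ((.07,[(424,356),(478,357),(437,419),(490,413)]),(0.0,[(424,353),(470,350)]),):
    for u in l: print("yel top",z,np.round(ray(C["top"],u,z),3))
for z,l in ((.07,[(166,210),(206,198),(157,174),(193,164)]),):
    for u in l: print("yel sc",z,np.round(ray(C["scene"],u,z),3))
for n,u,z in (("tipbox",(250,185),.05),("tipbox",(232,215),.05),("tipbox",(183,185),.05),("tipbox",(206,154),.05),("beaker",(291,164),.095),("reag",(480,233),.15)):
    print(n,np.round(ray(C["top"],u,z),3))
# IK checks
def ori(yaw,flip,lean):
    c,s=np.cos(yaw),np.sin(yaw); ex=np.array([c,s,0]);ez=np.array([0,0,1.])
    x=np.sin(lean)*ex-np.cos(lean)*ez; y=flip*(np.cos(lean)*ex+np.sin(lean)*ez)
    return R.from_matrix(np.c_[x,y,np.cross(x,y)]).as_rotvec()
print(R.from_rotvec(robot.get_ee_rot()).as_matrix().round(2))
for fl in (1,-1):
  for nm,p,yw,l in (("look",[.47,.2,.4],1.44,0),("grip",[.465-.0835*np.cos(1.5),-.157-.0835,.095],1.5,np.pi/6),("home",[.46,.15,.135],1.44,np.pi/6),("bot",[.64,-.198,.115],1.5,0),("botx",[.64,-.198,.115],0,0),("plx",[.47,.235,.22],1.5,0),("plx",[.47,.235,.22],0,0)):
    q=robot.solve_ik(p,ori(yw,fl,l)); print(fl,nm,None if q is None else np.round(q,2))
E
```

```text
yel top 0.07 [ 0.408 -0.287  0.07 ]
yel top 0.07 [ 0.419 -0.396  0.07 ]
yel top 0.07 [ 0.291 -0.32   0.07 ]
yel top 0.07 [ 0.315 -0.424  0.07 ]
yel top 0.0 [ 0.415 -0.304  0.   ]
yel top 0.0 [ 0.433 -0.403  0.   ]
yel sc 0.07 [ 0.423 -0.398  0.07 ]
yel sc 0.07 [ 0.398 -0.304  0.07 ]
yel sc 0.07 [ 0.311 -0.427  0.07 ]
yel sc 0.07 [ 0.289 -0.338  0.07 ]
tipbox [0.735 0.121 0.05 ]
tipbox [0.66  0.151 0.05 ]
tipbox [0.716 0.271 0.05 ]
tipbox [0.796 0.233 0.05 ]
beaker [0.778 0.032 0.095]
reag [ 0.656 -0.363  0.15 ]
[[ 0.    0.39 -0.92]
 [-0.   -0.92 -0.39]
 [-1.    0.    0.  ]]
1 look [ 0.17  0.25  1.09 -0.    1.81 -1.27]
1 grip [-0.88  0.63  1.48  0.36  1.43 -2.5 ]
1 home [-0.19  0.39  1.8   0.61  1.07 -1.96]
1 bot [-0.48  0.7   1.13 -0.    1.31 -1.98]
1 botx [-0.48  0.7   1.13 -0.    1.31 -0.48]
1 plx [ 0.24  0.37  1.43 -0.    1.35 -1.26]
1 plx [ 0.24  0.37  1.43 -0.    1.35  0.24]
-1 look [ 0.17  0.25  1.09 -0.    1.81  1.87]
-1 grip [-0.88  0.63  1.48  0.36  1.43  0.64]
-1 home [-0.19  0.39  1.8   0.61  1.07  1.18]
-1 bot [-0.48  0.7   1.13 -0.    1.31  1.17]
-1 botx [-0.48  0.7   1.13  0.    1.31  2.67]
-1 plx [0.24 0.37 1.43 0.   1.35 1.88]
-1 plx None
```

```bash
cat >> h.py <<'E'
def ori(yaw,flip=-1,lean=0):
    c,s=np.cos(yaw),np.sin(yaw); ex=np.array([c,s,0]);ez=np.array([0,0,1.])
    x=np.sin(lean)*ex-np.cos(lean)*ez; y=flip*(np.cos(lean)*ex+np.sin(lean)*ez)
    return R.from_matrix(np.c_[x,y,np.cross(x,y)]).as_rotvec()
def snap(robot,n,name):
    import pickle
    c=robot.get_calibration(n); im=robot.snapshot(n); cv2.imwrite(f"pics/{name}.png",im[:,:,::-1])
    pickle.dump(c,open(f"pics/{name}.pkl","wb")); return im,c
E
python3 - <<'E'
from plant import robot
from h import *
robot.movep([.42,-.13,.36],ori(1.5)); print(robot.get_time()); snap(robot,"wrist","w_sheet")
robot.movep([.42,.13,.42],ori(1.47)); print(robot.get_time()); snap(robot,"wrist","w_rA")
robot.movep([.42,.26,.42],ori(1.47)); print(robot.get_time()); snap(robot,"wrist","w_rB")
E
```

```text
3.5667
4.6583
5.2917
```

View pics/w_sheet.png

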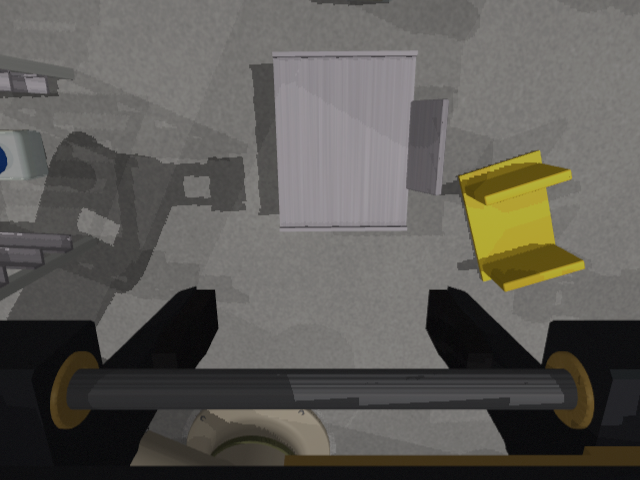

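View pics/w_rA.png

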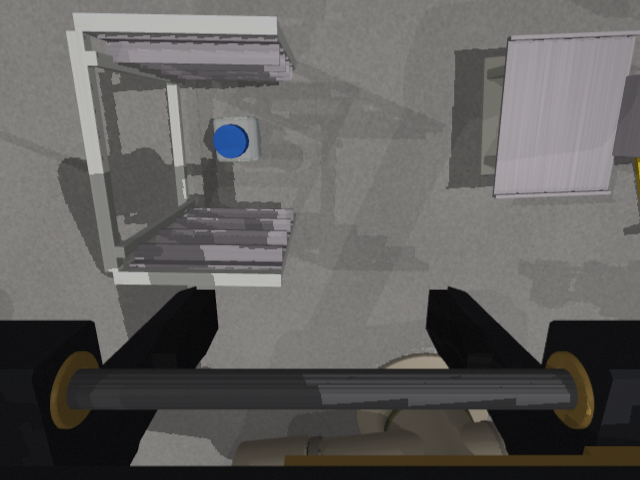

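View pics/w_rB.png

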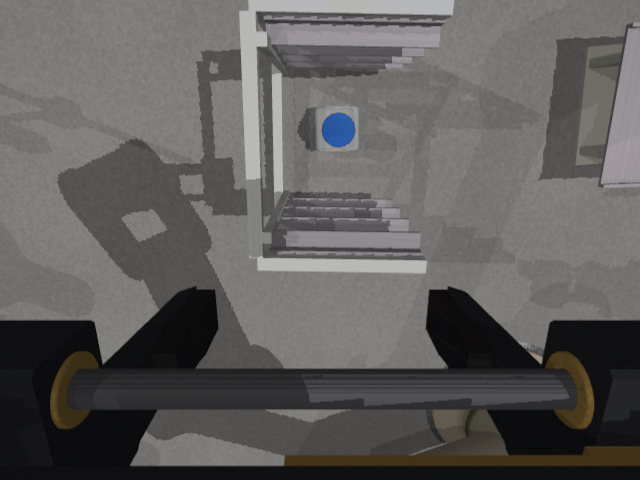

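```bash
python3 - <<'E'
import cv2
def crop(n,r0,r1,c0,c1,k,o):
    im=cv2.imread(f"pics/{n}.png"); cv2.imwrite(f"pics/{o}.png",cv2.resize(im[r0:r1,c0:c1],None,fx=k,fy=k,interpolation=cv2.INTER_CUBIC))
crop("w_rB",0,100,230,470,3.3,"c1"); crop("w_rB",185,285,230,470,3.3,"c2")
crop("w_rA",0,100,60,300,3.3,"c3"); crop("w_rA",190,290,60,300,3.3,"c4")
crop("w_sheet",40,240,260,460,3,"c5")
E
```

```text
(no output)
```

View pics/c1.png

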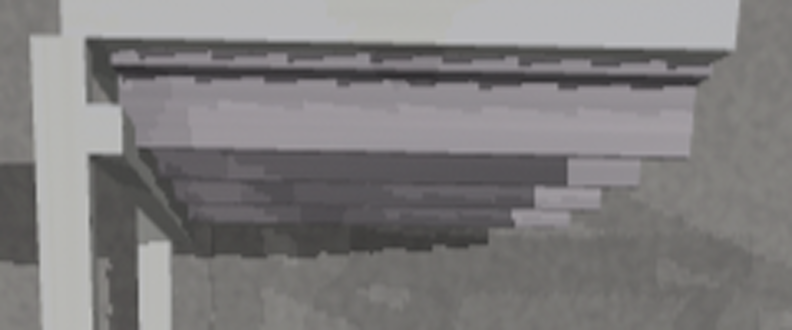

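View pics/c2.png

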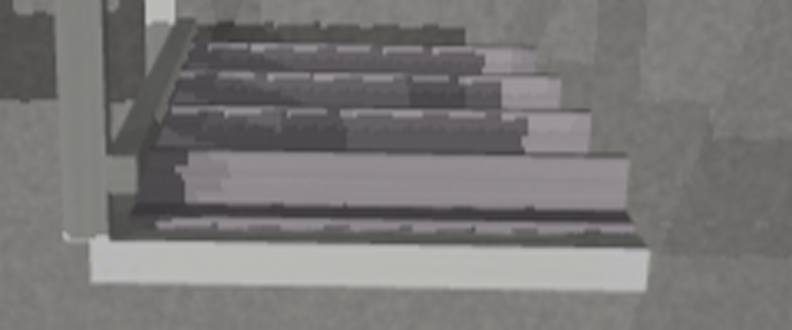

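View pics/c3.png

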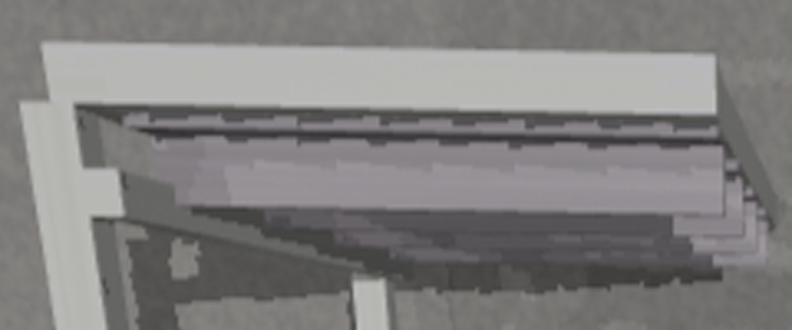

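View pics/c4.png

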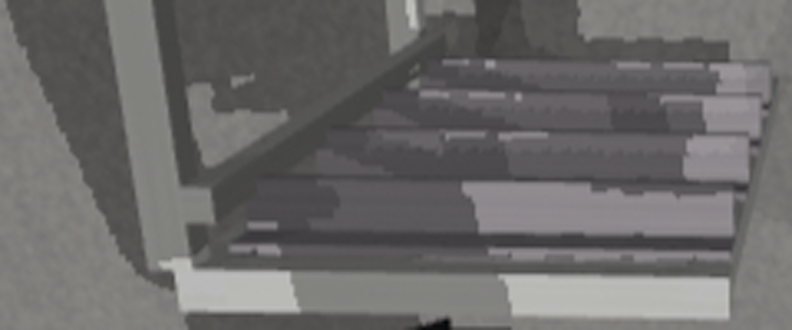

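View pics/c5.png

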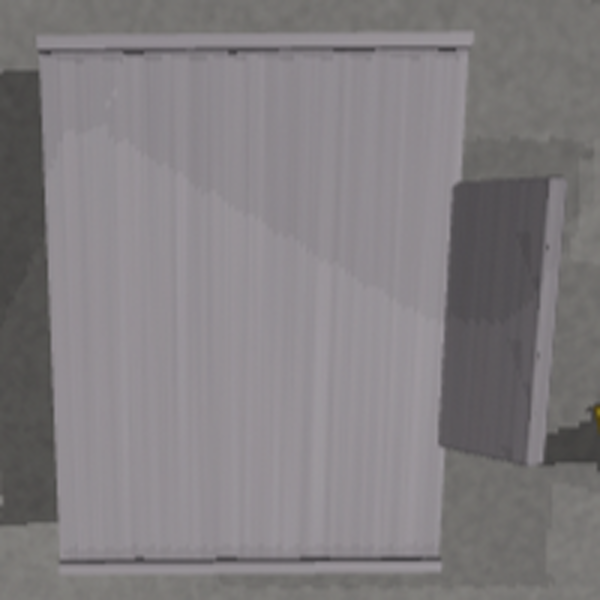

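```bash
cat > fit.py <<'E'
from h import *
import pickle
ft=lambda k,c0,r0,l:np.array([[c0+(a+.5)/k-.5,r0+(b+.5)/k-.5] for a,b in l])
L=lambda n:pickle.load(open(f"pics/{n}.pkl","rb"))
A,B,S=L("w_rA"),L("w_rB"),L("w_sheet")
zs=[.19,.14,.09,.04]
m=np.array([[-.064,-.0785,z] for z in zs]+[[-.064,.0785,z] for z in zs])
pB=np.r_[ft(3.3,230,0,[(689,157),(639,185),(600,208),(569,224)]),ft(3.3,230,185,[(627,153),(591,112),(559,77),(536,47)])]
pA=np.r_[ft(3.3,60,0,[(724,217),(743,237),(758,252),(767,264)]),ft(3.3,60,190,[(733,192),(748,136),(761,97),(770,62)])]
def f(p,w):
    r=[]
    M=T(p[0],p[1],p[2],p[3],m)
    if 'A' in w:r.append(proj(A,M)-pA)
    if 'B' in w:r.append(proj(B,M)-pB)
    return np.concatenate(r).ravel()
for w in ("A","B","AB"):
    s=least_squares(f,[.47,.23,.01,1.45],args=(w,),loss="soft_l1"); print("rack",w,np.round(s.x,4),np.round(s.fun,1).tolist())
ms=np.array([[70,-90,10],[-70,-90,10],[70,90,10],[-70,90,10],[-70-22.5+3.5,-45,2+39+2],[-70-22.5+3.5,45,2+39+2]])/1000.
pS=ft(3,260,40,[(38,37),(473,32),(60,573),(440,571)])
def g(p): return (proj(S,T(p[0],p[1],.07,p[2],ms[:4]))-pS).ravel()
s=least_squares(g,[.465,-.157,1.5],loss="soft_l1"); print("sheet",np.round(s.x,4),np.round(s.fun,1).tolist())
# sheet in view A too (visible corners? (508,35) (494,196))
print("lip top proj",((proj(S,T(*s.x[:2],.07,s.x[2],ms[4:]))-[260,40])*3).round().tolist())
# bottle in the rack: cap centre at both views
for z in (.075,.125): print(z,ray(A,(231,141),z).round(3),ray(B,(338,130),z).round(3))
E
python3 fit.py
```

```text
rack A [0.4707 0.2241 0.0127 1.4517] [0.1, -0.8, -0.1, -0.2, -0.4, 0.4, 0.3, 0.8, 0.0, -1.5, 0.1, 0.3, -0.2, 0.2, 0.0, 1.0]
rack B [0.4715 0.2241 0.0104 1.4475] [0.2, -0.5, -0.1, 0.1, -0.1, 0.1, -0.0, 0.7, 0.2, 0.7, -0.4, -0.4, 0.3, -0.5, -0.1, -0.1]
rack AB [0.4711 0.2243 0.0113 1.4497] [0.3, -0.9, 0.0, -0.3, -0.3, 0.3, 0.3, 0.7, -0.2, -2.3, -0.1, -0.3, -0.4, -0.4, -0.1, 0.6, 0.1, -0.3, -0.2, 0.3, -0.2, 0.2, -0.1, 0.9, 0.5, 1.2, -0.1, 0.0, 0.5, -0.1, 0.1, 0.3]
sheet [ 0.4656 -0.1571  1.5066] [-0.6, -0.6, 0.5, -0.2, -0.4, 0.7, 0.6, 0.5]
lip top proj [[552.0, 175.0], [528.0, 467.0]]
0.075 [0.48  0.231 0.075] [0.48  0.233 0.075]
0.125 [0.482 0.219 0.125] [0.482 0.235 0.125]
```

```bash
cat >> h.py <<'E'
SH=(.4654,-.1571,.07,1.505); RK=(.4711,.2243,.0113,1.4497); LEAN=np.pi/6
def grip_pose(x,y,z,yaw):
    "TCP pose gripping the lip when the sheet origin is at x,y,z,yaw"
    t=np.array([.5,0,-.866])
    return T(x,y,z,yaw,np.array([-.0835,0,.0254])+.002*t)[0], ori(yaw,-1,LEAN), T(0,0,0,yaw,t)[0]
def rackpt(xr,zr,yr=0): # sheet origin in rack frame
    p=T(*RK,[xr,yr,zr])[0]; return (*p,RK[3])
E
python3 - <<'E'
from plant import robot
from h import *
p,o,t=grip_pose(*SH)
robot.movep(p-.12*t,o); print(robot.get_time())
print("hit",robot.move_straight(p,v=.1,f_stop=15)); print(robot.get_tcp_pos()-p)
snap(robot,"wrist","g0")
robot.grab(45); print(robot.get_grip_width(),robot.get_time(),robot.get_force())
snap(robot,"wrist","g1"); snap(robot,"scene","g1s")
E
```

```text
7.5083
hit False
[ 0.00013848 -0.000384    0.00036431]
0.0074966442985272205 10.1 [0.07254626 0.55831023 1.08064704]
```

View pics/g1.png

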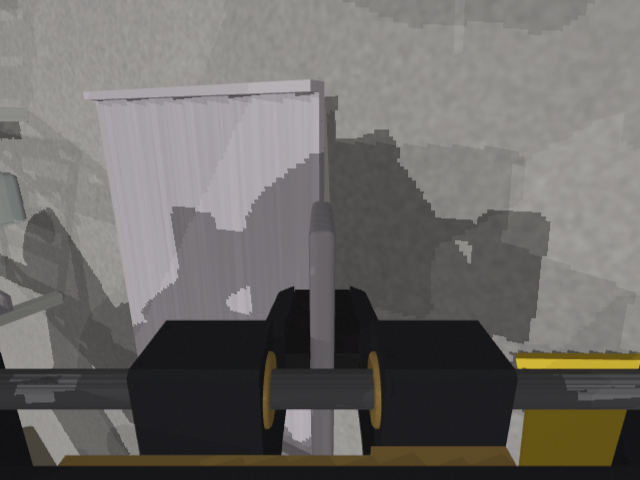

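View pics/g1s.png

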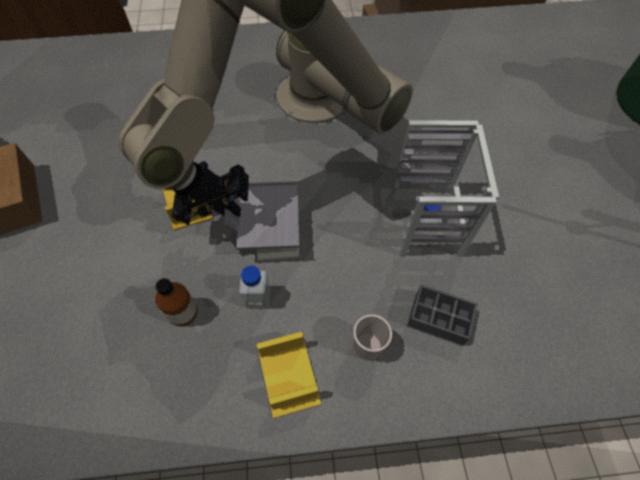

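```bash
python3 - <<'E'
from plant import robot
from h import *
p=robot.get_tcp_pos()
robot.move_straight(p+[0,0,.06],v=.1); print(robot.get_force(),robot.get_grip_width())
q,o,t=grip_pose(*rackpt(-.17,.09+.010))
robot.move_straight([q[0],q[1],max(q[2],p[2]+.04)],o,v=.15)
robot.move_straight(q,o,v=.1)
print(robot.get_time(),robot.get_force(),(robot.get_tcp_pos()-q).round(4))
im,c=snap(robot,"wrist","h1"); snap(robot,"top","h1t"); snap(robot,"scene","h1s")
s=rackpt(-.17,.10)
print(proj(c,T(*s,np.array([[.07,-.09,.01],[-.07,-.09,.01],[.07,-.09,.0]]))))
for n in ("h1t","h1s"):
    cc=robot.get_calibration({"t":"top","s":"scene"}[n[-1]]); print(n,proj(cc,T(*s,np.array([[.07,-.09,.01],[-.07,-.09,.01],[.07,.09,.01],[-.07,.09,.01]]))).round(1).tolist())
E
```

```text
[-0.09494543  0.26604445 -2.76991981] 0.007771120283891151
12.7833 [-0.75470904 -0.18459895 -2.27551203] [ 0.0001 -0.0003 -0.    ]
[[ 80.81178616  92.26881485]
 [307.23795007  80.29826862]
 [ 99.37988013  93.19570829]]
h1t [[234.9, 260.7], [302.6, 277.2], [209.0, 350.5], [279.6, 368.4]]
h1s [[392.5, 223.0], [328.4, 222.3], [387.0, 159.3], [328.2, 158.8]]
```

View pics/h1.png

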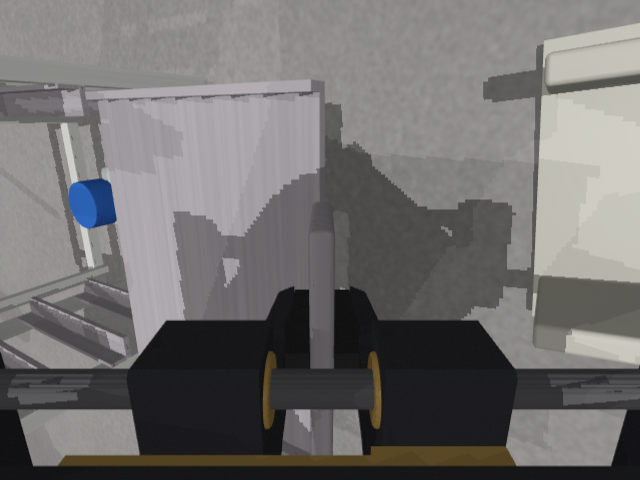

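View pics/h1t.png

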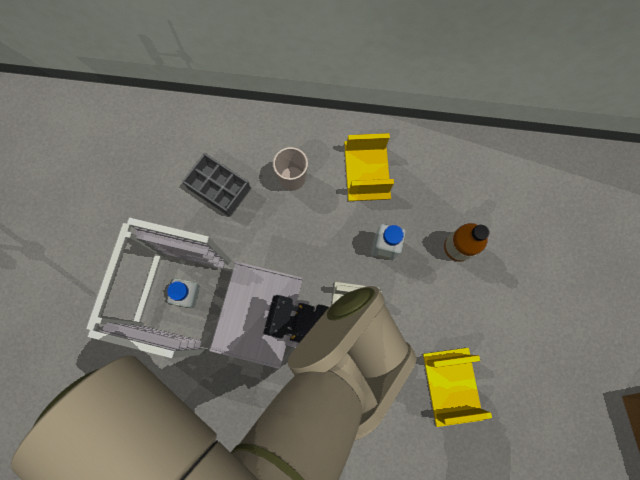

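View pics/h1s.png

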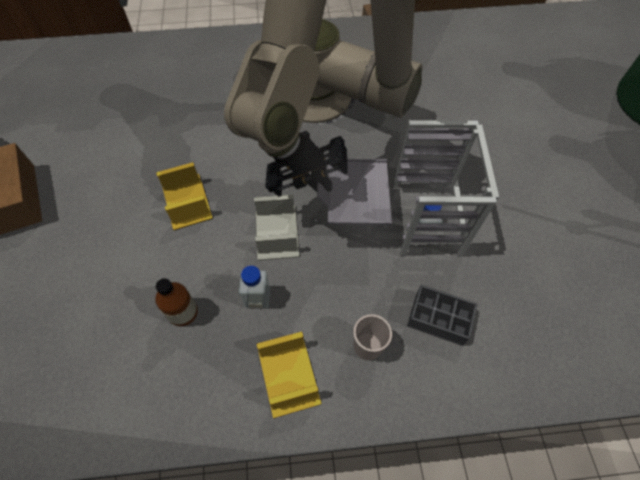

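```bash
python3 - <<'E'
import cv2
def crop(n,r0,r1,c0,c1,k,o):
    im=cv2.imread(f"pics/{n}.png"); cv2.imwrite(f"pics/{o}.png",cv2.resize(im[r0:r1,c0:c1],None,fx=k,fy=k,interpolation=cv2.INTER_CUBIC))
crop("h1",60,180,0,340,2.3,"d1"); crop("h1t",240,390,180,330,4,"d2"); crop("h1s",140,240,310,430,5,"d3")
E
```

```text
(no output)
```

View pics/d1.png

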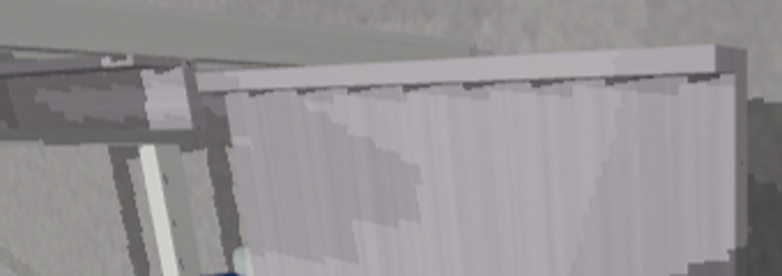

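View pics/d2.png

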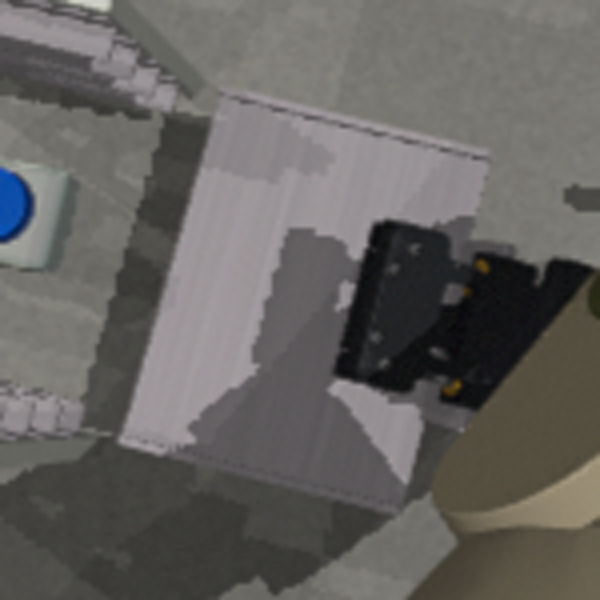

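View pics/d3.png

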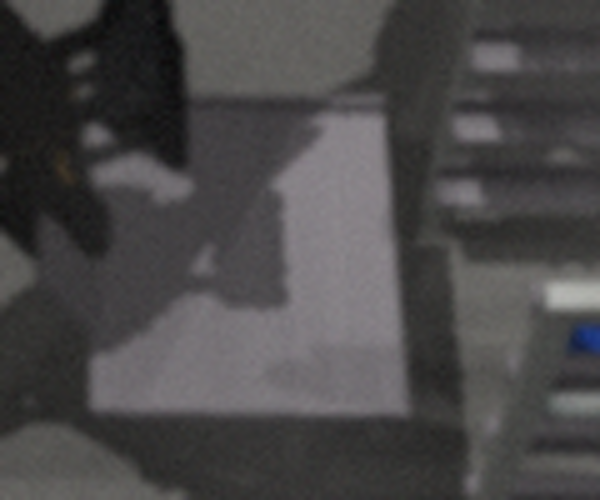

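```bash
python3 - <<'E'
from plant import robot
from h import *
for xr in (-.08,-.015):
    q,o,t=grip_pose(*rackpt(xr,.10))
    f0=np.array(robot.get_force())
    hit=robot.move_straight(q,o,v=.07,f_stop=8)
    print(hit,robot.get_time(),robot.get_force()-f0,(robot.get_tcp_pos()-q).round(4),robot.get_ft_torque())
    if hit: break
snap(robot,"wrist","i1"); snap(robot,"top","i1t"); snap(robot,"scene","i1s")
E
```

```text
False 14.3667 [ 0.89277394  0.43999558 -0.40214909] [ 0.0001 -0.0003 -0.    ] [-0.52010203  0.11233361 -0.02636893]
False 15.4417 [-0.06744265  0.67396898  0.81688667] [ 0.0001 -0.0003 -0.    ] [-0.45635734  0.12290521 -0.07694757]
```

View pics/i1.png

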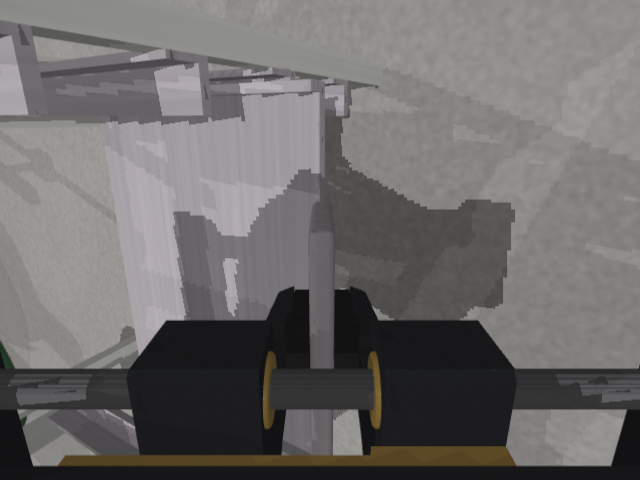

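View pics/i1t.png

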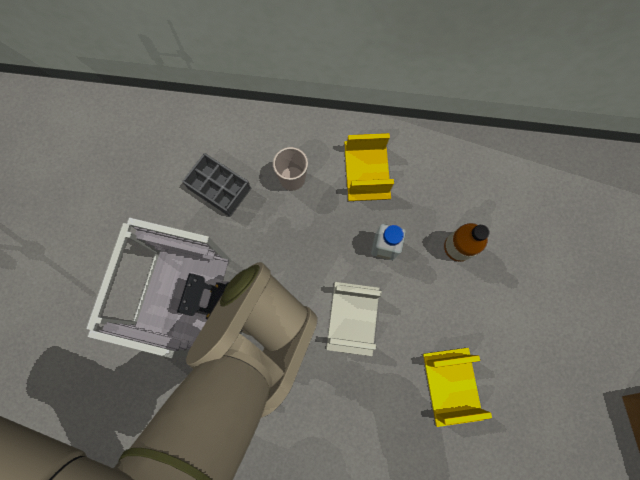

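```bash
python3 - <<'E'
from h import *
import pickle
c=pickle.load(open("pics/i1.pkl","rb"))
for z in (.04,.09,.14,.19): print(z,proj(c,T(*RK,np.array([[-.064,-.0785,z],[-.064,-.094,z],[-.064,-.094,z+.02]]))).round().tolist())
print(proj(c,T(*rackpt(-.015,.1),np.array([[-.07,-.09,.01],[.07,-.09,.01],[-.07,-.09,.0]]))).round())
import cv2
im=cv2.imread("pics/i1.png"); cv2.imwrite("pics/d4.png",cv2.resize(im[0:200,0:400],None,fx=2,fy=2,interpolation=cv2.INTER_CUBIC))
im=cv2.imread("pics/i1s.png"); cv2.imwrite("pics/d5.png",cv2.resize(im[110:270,330:510],None,fx=3.7,fy=3.7,interpolation=cv2.INTER_CUBIC))
E
```

```text
0.04 [[344.0, 115.0], [344.0, 84.0], [325.0, 81.0]]
0.09 [[291.0, 115.0], [290.0, 76.0], [260.0, 71.0]]
0.14 [[203.0, 114.0], [199.0, 62.0], [142.0, 54.0]]
0.19 [[29.0, 114.0], [12.0, 34.0], [-131.0, 12.0]]
[[307.  80.]
 [ 81.  92.]
 [322.  82.]]
```

View pics/d4.png

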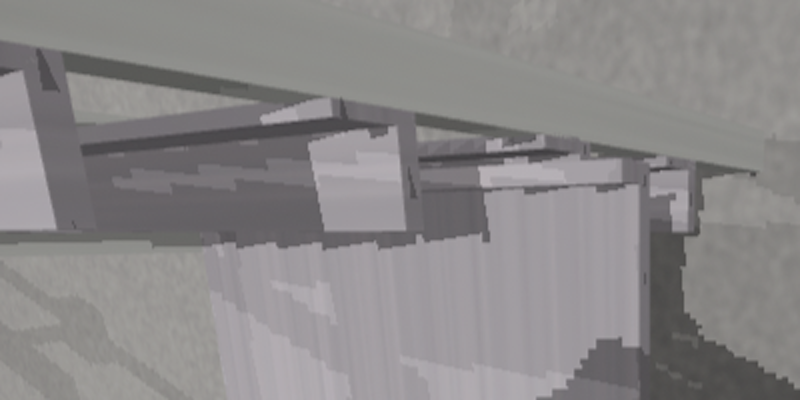

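View pics/d5.png

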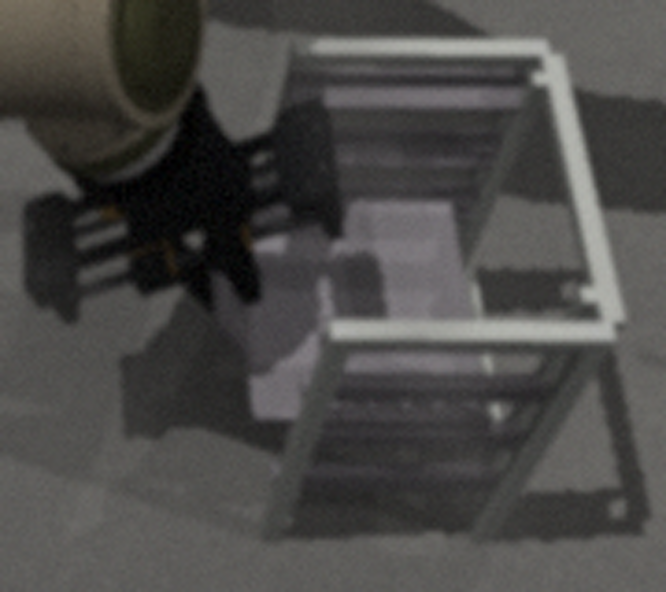

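```bash
python3 - <<'E'
from plant import robot
from h import *
q,o,t=grip_pose(*rackpt(-.015,.086))
f0=np.array(robot.get_force())
hit=robot.move_straight(q,o,v=.02,f_stop=3)
print(hit,robot.get_time(),robot.get_force()-f0,(robot.get_tcp_pos()-q).round(4),robot.get_ft_torque())
z=robot.get_tcp_pos()[2]
q,o,t=grip_pose(*rackpt(.014,.09)); q[2]=z
f0=np.array(robot.get_force())
hit=robot.move_straight(q,o,v=.03,f_stop=12)
p=robot.get_tcp_pos()
c,s=np.cos(RK[3]),np.sin(RK[3])
print(hit,robot.get_time(),robot.get_force()-f0,"x_r short of .014 by",(q-p)@[c,s,0])
snap(robot,"wrist","j1"); snap(robot,"top","j1t")
E
```

```text
True 16.0917 [-1.68583688 -0.61383051  7.32804595] [ 0.    -0.     0.005] [0.14492599 0.07472002 0.05128599]
True 16.7417 [ 0.4004375  -2.88087901 -2.16429128] x_r short of .014 by 0.011783618421734275
```

View pics/j1.png

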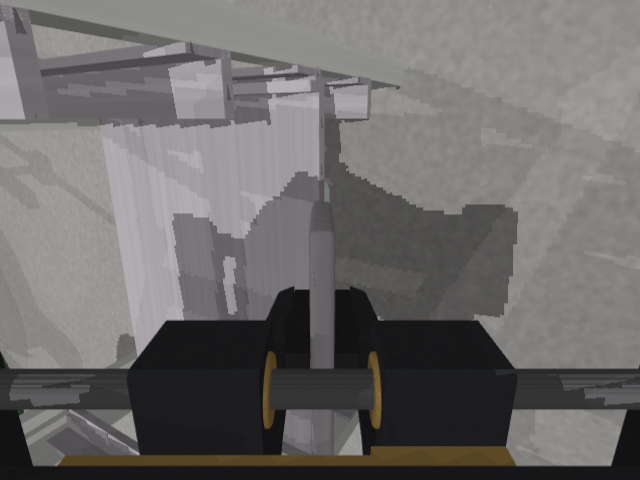

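```bash
python3 - <<'E'
from plant import robot
from h import *
c,s=np.cos(RK[3]),np.sin(RK[3]); d=np.array([c,s,0])
p0=robot.get_tcp_pos()
hit=robot.move_straight(p0+.006*d,v=.01,f_stop=12)
p=robot.get_tcp_pos(); print(hit,(p-p0)@d,robot.get_force())
robot.open(); print(robot.get_time(),robot.get_force(),robot.get_grip_width())
_,o,t=grip_pose(*rackpt(0,.09))
robot.move_straight(robot.get_tcp_pos()-.12*t,v=.15); print(robot.get_force())
p=robot.get_tcp_pos()
robot.move_straight(p+[-.05,-.06,.06],ori(1.47),v=.2)
snap(robot,"top","k1t"); im,cc=snap(robot,"wrist","k1"); print(robot.get_tcp_pos(),robot.get_time())
robot.movep([.42,.2,.42],ori(1.47)); print(robot.get_time())
im,cc=snap(robot,"wrist","k2")
E
```

```text
True 1.3969115410398013e-05 [-0.29549795 -2.4298221   4.39990687]
18.35 [ 0.25431893 -0.65391115 -0.91667591] 0.08801725381992924
[0.7587569  0.39386817 0.15561295]
[0.40506922 0.02512103 0.28841793] 20.0667
20.95
```

View pics/k2.png

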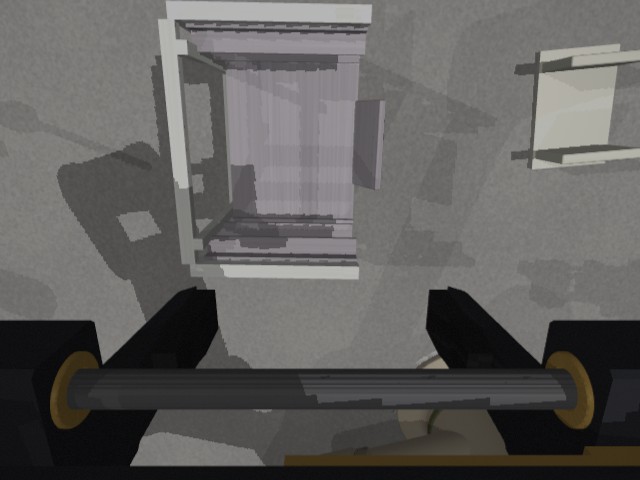

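View pics/k1.png

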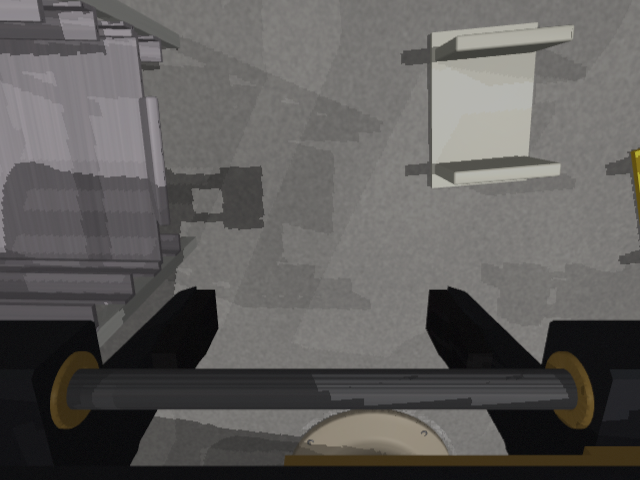

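```bash
python3 - <<'E'
from h import *
import pickle
im=cv2.imread("pics/k2.png"); c=pickle.load(open("pics/k2.pkl","rb"))
k=3
big=cv2.resize(im[40:240,210:410],None,fx=k,fy=k,interpolation=cv2.INTER_CUBIC)
lip=lambda s,y:[-70-.5*s+3.5,y,2+.866*s+2]
P=np.array([[-70,-60,4],[-70,60,4],[70,-60,4],[70,60,4],[-70-22.5-3.5,-45,2+39-2],[-70-22.5-3.5,45,2+39-2]])/1000
for xr,col in ((.002,(0,0,255)),(-.008,(0,255,0))):
    u=proj(c,T(*rackpt(xr,.09),P)); print(u.round(1).tolist())
    for a in u: cv2.drawMarker(big,tuple(int(v) for v in ((a-[210,40]+.5)*k)),col,cv2.MARKER_CROSS,12,1)
cv2.imwrite("pics/k2c.png",big)
E
```

```text
[[357.9, 86.8], [352.9, 197.8], [226.1, 84.1], [231.7, 195.5], [386.6, 101.1], [380.7, 191.1]]
[[367.2, 87.0], [361.6, 198.0], [235.5, 84.3], [240.4, 195.7], [396.6, 101.3], [390.1, 191.3]]
```

View pics/k2c.png

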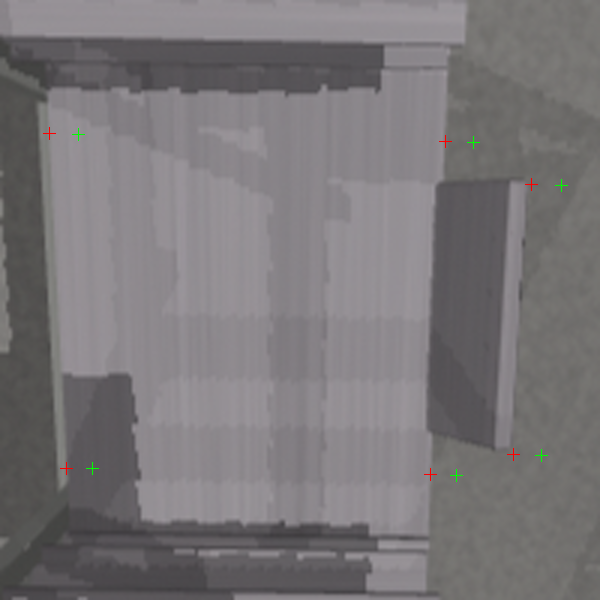

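```bash
python3 - <<'E'
from plant import robot
from h import *
robot.movep([.58,-.19,.28],ori(1.5)); print(robot.get_time())
im,c=snap(robot,"wrist","b1")
print([(np.round(d["position"]).tolist(),round(d["score"],2)) for d in robot.boxes_of("wrist","tall_bottle")])
hsv=cv2.cvtColor(im,cv2.COLOR_RGB2HSV); m=cv2.inRange(hsv,(105,150,60),(130,255,255))
n,l,st,ce=cv2.connectedComponentsWithStats(m)
for i in range(1,n):
    if st[i,4]>200:
        print(st[i],ce[i],ray(c,ce[i],.125).round(4),ray(c,ce[i],.12).round(4))
        cs,_=cv2.findContours((l==i).astype(np.uint8),cv2.RETR_EXTERNAL,cv2.CHAIN_APPROX_NONE); print(cv2.fitEllipse(cs[0]))
E
```

```text
22.6333
[]
[ 301  111   55   56 2350] [328.1893617 138.5587234] [ 0.6423 -0.1985  0.125 ] [ 0.6421 -0.1986  0.12  ]
((328.19390869140625, 138.56106567382812), (53.13132858276367, 54.4965705871582), 5.797867298126221)
```

View pics/b1.png

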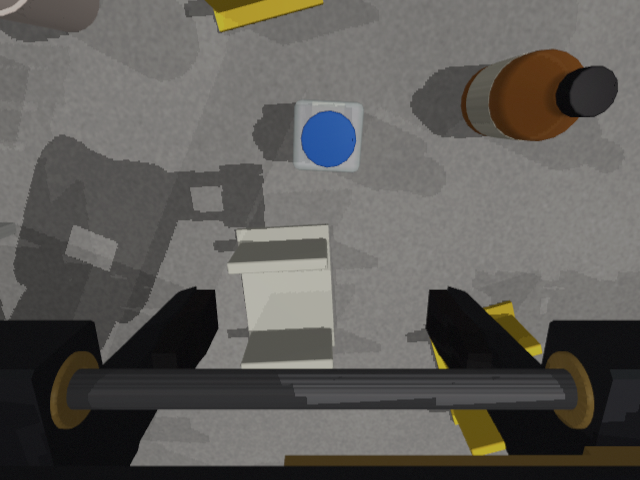

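```bash
python3 - <<'E'
from plant import robot
from h import *
o=ori(1.5); b=np.array([.642,-.1985,0])
robot.move_straight(b+[0,0,.2],o,v=.15)
print(robot.move_straight(b+[0,0,.111],o,v=.08,f_stop=8),robot.get_force())
f0=np.array(robot.get_force())
robot.grab(25); print(robot.get_grip_width(),robot.get_force()-f0)
robot.move_straight(b+[0,0,.28],o,v=.15); robot.wait(.2)
print(robot.get_force()-f0,robot.get_grip_width(),robot.get_time())
snap(robot,"wrist","b2"); snap(robot,"scene","b2s")
E
```

```text
False [-1.29706698 -0.06596519 -0.11731372]
0.038344037329231674 [0.2453032  0.95649813 0.08660202]
[ 1.34655162  0.38348143 -2.98481479] 0.03935085149130153 27.1
```

View pics/b2s.png

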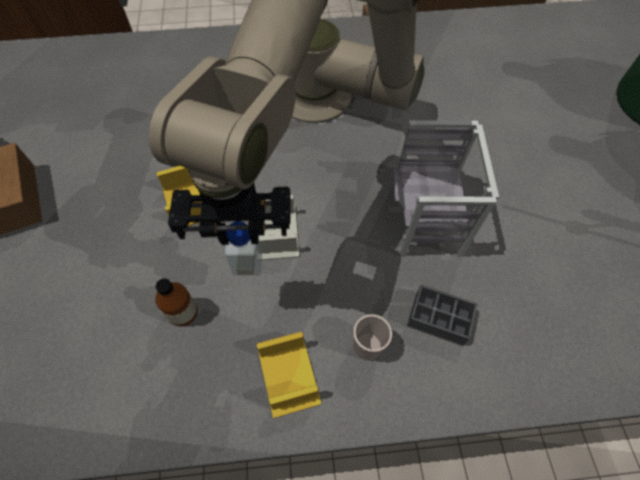

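```bash
python3 - <<'E'
from plant import robot
from h import *
o=ori(RK[3]+.0); g=np.array(rackpt(.0025,.094)[:3]); print(g)
p=robot.get_tcp_pos()
robot.move_straight([p[0],p[1],.41],v=.2)
robot.move_straight([g[0],g[1],.41],o,v=.2)
robot.move_straight([g[0],g[1],.245],o,v=.12); robot.wait(.3)
snap(robot,"scene","p1s"); snap(robot,"top","p1t"); snap(robot,"wrist","p1")
f0=np.array(robot.get_force()); print(f0)
hit=robot.move_straight([g[0],g[1],.211],o,v=.015,f_stop=2)
print(hit,robot.get_tcp_pos()-g,robot.get_force()-f0,robot.get_time())
E
```

```text
[0.471402   0.22678169 0.1053    ]
[ 0.14757537  0.7312498  -2.16203165]
True [3.39589007e-05 1.60436697e-04 1.11837260e-01] [-1.57160114 -0.1045051   7.15222569] 34.0667
```

```bash
python3 - <<'E'
import cv2
im=cv2.imread("pics/p1s.png"); cv2.imwrite("pics/d6.png",cv2.resize(im[80:270,330:520],None,fx=3,fy=3,interpolation=cv2.INTER_CUBIC))
E
```

```text
(no output)
```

View pics/d6.png

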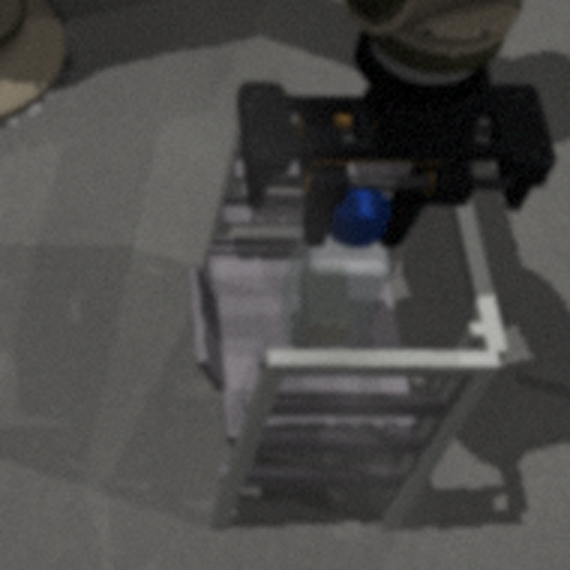

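View pics/p1.png

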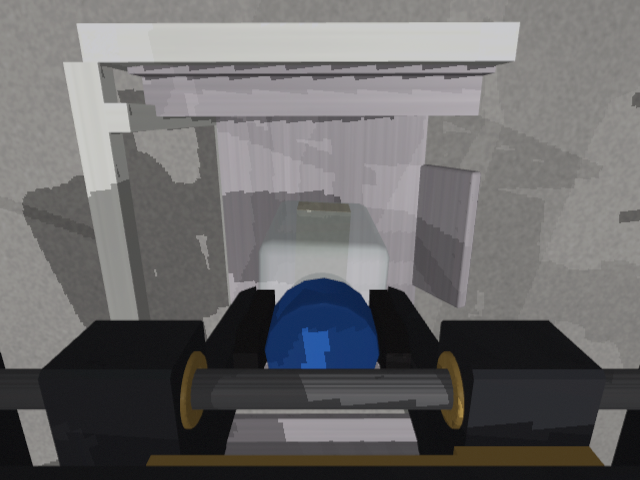

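```bash
python3 - <<'E'
from plant import robot
from h import *
p=robot.get_tcp_pos()
robot.open(); robot.wait(.3); print(robot.get_force())
robot.move_straight(p+[0,0,.17],v=.12)
im,c=snap(robot,"wrist","f0")
robot.movep([.36,.2,.46],ori(1.47)); robot.wait(.3)
im,c=snap(robot,"wrist","f1"); print(robot.get_time())
hsv=cv2.cvtColor(im,cv2.COLOR_RGB2HSV); m=cv2.inRange(hsv,(105,150,60),(130,255,255))
n,l,st,ce=cv2.connectedComponentsWithStats(m)
for i in range(1,n):
    if st[i,4]>200: print(st[i],ray(c,ce[i],.230).round(4))
robot.movep([.3,-.25,.4],ori(1.47)); robot.wait(.3)
snap(robot,"scene","f1s"); snap(robot,"top","f1t"); print(robot.get_time())
for n,k in (("f1s",(110,270,385,515,3.5)),("f1t",(210,370,80,240,3.5))):
    a=cv2.imread(f"pics/{n}.png"); cv2.imwrite(f"pics/{n}c.png",cv2.resize(a[k[0]:k[1],k[2]:k[3]],None,fx=k[4],fy=k[4],interpolation=cv2.INTER_CUBIC))
E
```

```text
[ 0.14994075 -0.07297392  0.68392306]
37.7917
[ 255   55   46   49 1747] [0.4711 0.2263 0.23  ]
39.8667
```

View pics/f1.png

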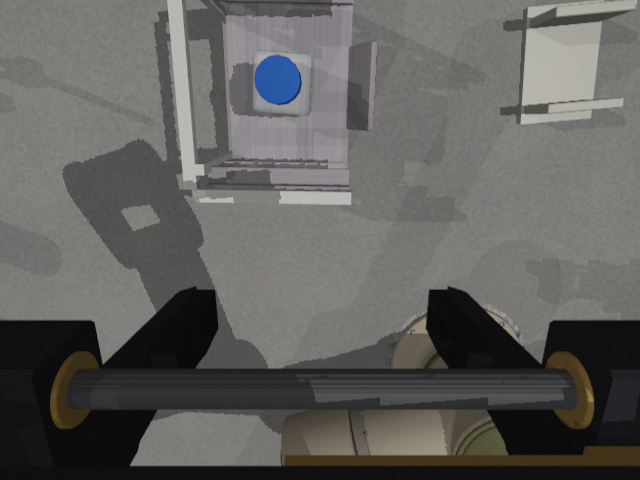

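View pics/f1sc.png

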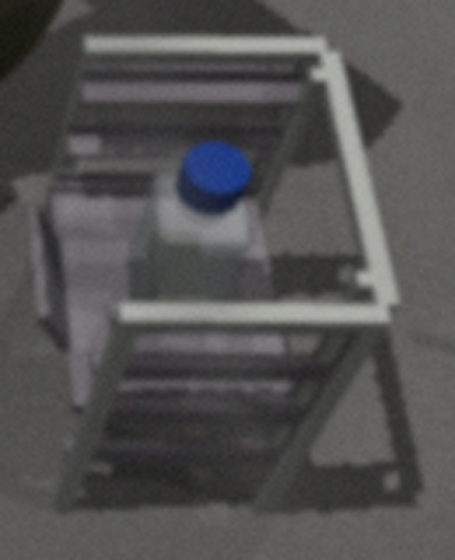

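View pics/f1t.png

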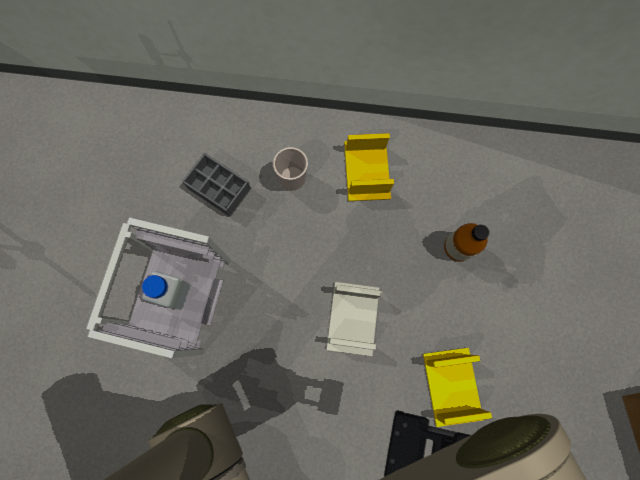

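```bash
python3 - <<'E'
from h import *
import pickle
im=cv2.imread("pics/f1.png"); c=pickle.load(open("pics/f1.pkl","rb")); k=4
big=cv2.resize(im[0:140,210:400],None,fx=k,fy=k,interpolation=cv2.INTER_CUBIC)
P=np.array([[-70,-60,4],[-70,60,4],[70,-60,4],[70,60,4],[-70-22.5-3.5,-45,2+39-2],[-70-22.5-3.5,45,2+39-2]])/1000
for a in proj(c,T(*rackpt(.002,.09),P)): cv2.drawMarker(big,tuple(int(v) for v in ((a-[210,0]+.5)*k)),(0,0,255),cv2.MARKER_CROSS,12,1)
cv2.imwrite("pics/f1c.png",big)
E
```

```text
(no output)
```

View pics/f1c.png

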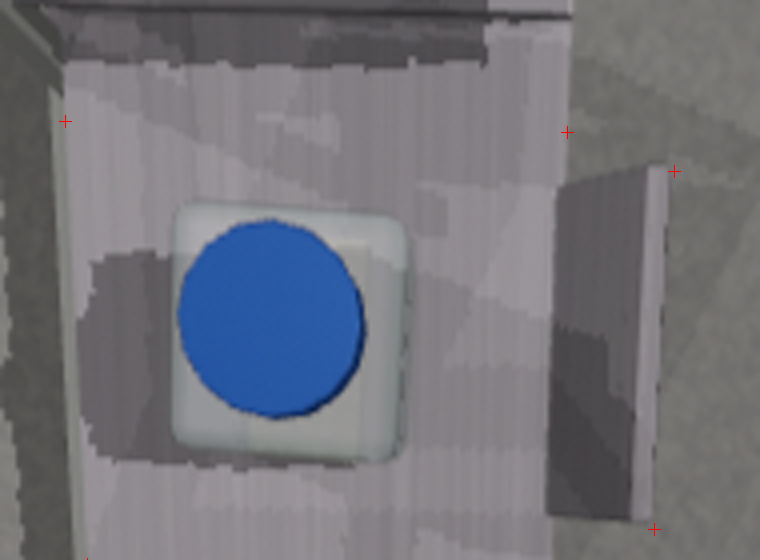

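Sheet still matches the home position, tight to the back stop; the bottle stands mid-sheet. Handing in.

```bash
python3 - <<'E'
from plant import robot
print(robot.get_time()); robot.close_job()
E
```

```text
39.8667
the job is handed in; nothing more can be done
```

The sheet is on the second rail pair, up against the back stops, and the tall bottle stands upright in the middle of it. I handed the job in at 39.9 s of the 72 s allowed; `close_job` gives no verdict.

- **Choice of rails:** The bottle inside the rack is the short one. Two wrist views put its cap at the same spot for a height of 75 mm, but not for 125 mm. The rack's origin came out about 11 mm above the bench. That puts the second rails at about 101 mm, so the sheet passes about 26 mm above the bottle. The lowest pair, at about 51 mm, would not clear it.
- **Sheet:** I gripped it by the lip from the white stand, slid it in about 10 mm above the ledges without contact, lowered it and pushed it home. The push stopped at x = +2.2 mm in the rack, where +2 mm is expected. Wrist pictures before and after placing the bottle agree to about 1 mm.
- **Second push:** I pushed once more to square the sheet up. It stopped at once without the sheet moving, so it neither confirmed nor disproved anything; the pictures are the evidence.
- **Tall bottle:** I held it by the cap and set it down slowly. It touched about 1 mm higher than expected, and the force had changed by about 7 N when it stopped. The cap ended about 0.6 mm from the aimed point.
- **Other things:** In the last top picture the reagent bottle, beaker and tip box are where they started. The short bottle is hidden under the sheet at the end, so I could not check it directly. The sheet went in about 36 mm above it without touching anything.

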